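Cull the blank that rocks

ROBOT

A 6-joint arm with a two-finger parallel gripper is mounted at the origin on the work surface. World frame = base frame: x ahead of the robot, y to its left, z up, the work surface at z = 0. Lengths are in m, angles in rad, forces in N, time in s.
With the tool pointing down it reaches from about 0.325 to 0.925 m from the base axis. Payload 3.1 kg.
Tool frame: the origin (TCP) lies at the very end of the fingers, on their centre line; the grasp point (between the pads) lies 19 mm behind it (env.hold_point_z is the distance from the TCP to the grasp point, in m); z points along the fingers, y is the direction in which the jaws open and shut (so a half turn about z gives the same grasp; the last joint's range is limited). The gripper opens to 85 mm and grips with 20 to 120 N. Pads are 22 mm wide; open, the fingers measure 114 mm over their backs; the gripper's body (76 mm by 85 mm) begins 54 mm behind the grasp point. The pads swing forward as they close: fully open they stand 13 mm farther back than shut.
Start: joints at [1.03, 0.217, 1.613, -0, 1.311, -0.112], TCP at [0.26, 0.568, 0.231] pointing down, gripper open.
Joint ranges: [-2.75, 2.75], [-0.78, 2.1], [0.31, 2.55], [-1.13, 4.27], [0.13, 2.63], [-2.58, 2.58]. Speed limits (rad/s): [2.79, 2.79, 3.14, 3.14, 3.14, 3.14].

INTERFACE

Orientations are given as a unit quaternion [x, y, z, w].
In Python, from cell import sensors, vision, env gives the robot as it stands. The module is installed in compiled form; this text tells all that it offers.
- The arm moves only by the tool play_rows, never from a script. Its argument "moves" is a list that holds one entry, the list of rows, each a list of 7 numbers: the shift along the tool's x, y, z normalised to -1 to 1, where 1 is 1 m, then the turn, a rotation vector about the tool's x, y, z normalised to -1 to 1, where 1 is 60 degrees, then the opening, from 0 (shut) to 1 (fully open). In form: [[[dx, dy, dz, wx, wy, wz, grip], ...]]. A call has 1 to 20 rows; each row is the pose to reach, as a shift and turn from the pose commanded when the call began, along the tool's axes at that moment; what a row does not reach only later rows make up. A row lasts 1/10 s, in which the tool goes at most 50 mm and 8.59 degrees, less where a joint would pass 70% of its speed; a pose out of reach is approached as far as the arm can. A call with a number of a shift or a turn outside -1 to 1 is refused whole. A call with a gripper value outside its range is refused whole. The fingers move at their own pace and stop on an object; "squeeze" is the grip in N (left out, the last holds). Time passes only in rows, so rows that repeat a pose let the fingers close. It gives the time, the measured TCP pose, the force and the opening at its end, in the units of the state.
- sensors.get_state(): the state, without advancing time (a new reading comes with each control period).
- vision.capture(name): name is "scene" or "top"; returns the picture (480x640x3 uint8, red, green, blue); there is no depth.
- vision.camera_params(name): a dict with "fx", "fy", "cx", "cy" (pixels), "k1" (the pictures are not rectified: a ray, as slopes to the right and down, at radius r is drawn at 1 + k1 r^2 times it, then the intrinsics apply), "R" (3x3) and "t" (3): a world point X has camera coordinates R X + t. Camera axes: x right, y down, z forward; pixel columns grow to the right and rows downward; lengths in m; the calibration is good to about 2 mm. A picture is of the moment at which its call begins. camera_params takes no time and is no camera call.
- env.job_done(): hands the job in, once; it reports no verdict.
The state is a dict: "time": time; "joints": joint angles; "joint_vel": joint speeds; "effort": joint torques, N m; "eef_pos": TCP position; "ee_rot": TCP orientation; "force": force on the tool from outside, world axes, zero at the start; "wrist_torque": the same for the moment, N m; "width": finger opening in m.
Only numpy, scipy, OpenCV 4.12 (cv2) and the standard library are available. Lean on these libraries where they do the work, as an engineer would, in place of code of your own. Each camera call takes 0.05 s, during which the arm holds its last target. There are 200 camera calls.

TASK

Three beech blanks have been laid on the granite plate to see if they dried flat. Press down on their corners from above to find the one that rocks, rocking it where it lies, then push that one off the far edge of the plate so that it lies in the scrap tray, clear of the plate. Leave the two sound blanks lying flat on the plate, and do not disturb the gouge, the calliper or the bored block.

Things in the scene. Friction and masses are not known exactly. Their poses are not given: they have to be found in the camera images.
- blank_a: one of three look-alike square beech blanks, 100 x 100 x 22 mm, 0.13 to 0.21 kg, lying apart on the granite plate at any angle, a dark punch mark in mid-top. Two are flat, one (any of them) is twisted like a propeller: three corners touch the plate, the fourth stands 6 mm clear. Origin: centre of underside; x, y along the sides, z upright as it first lies
- blank_a_c1 (a point): the +x +y corner of blank_a's top face, 22 mm above the plate where that corner is down, 28 mm where it stands clear
- blank_a_c2 (a point): the +x -y corner of blank_a's top face, 22 mm above the plate where that corner is down, 28 mm where it stands clear
- blank_a_c3 (a point): the -x -y corner of blank_a's top face, 22 mm above the plate where that corner is down, 28 mm where it stands clear
- blank_a_c4 (a point): the -x +y corner of blank_a's top face, 22 mm above the plate where that corner is down, 28 mm where it stands clear
- blank_b: one of three look-alike square beech blanks, 100 x 100 x 22 mm, 0.13 to 0.21 kg, lying apart on the granite plate at any angle, a dark punch mark in mid-top. Two are flat, one (any of them) is twisted like a propeller: three corners touch the plate, the fourth stands 6 mm clear. Origin: centre of underside; x, y along the sides, z upright as it first lies
- blank_b_c1 (a point): the +x +y corner of blank_b's top face, 22 mm above the plate where that corner is down, 28 mm where it stands clear
- blank_b_c2 (a point): the +x -y corner of blank_b's top face, 22 mm above the plate where that corner is down, 28 mm where it stands clear
- blank_b_c3 (a point): the -x -y corner of blank_b's top face, 22 mm above the plate where that corner is down, 28 mm where it stands clear
- blank_b_c4 (a point): the -x +y corner of blank_b's top face, 22 mm above the plate where that corner is down, 28 mm where it stands clear
- blank_c: one of three look-alike square beech blanks, 100 x 100 x 22 mm, 0.13 to 0.21 kg, lying apart on the granite plate at any angle, a dark punch mark in mid-top. Two are flat, one (any of them) is twisted like a propeller: three corners touch the plate, the fourth stands 6 mm clear. Origin: centre of underside; x, y along the sides, z upright as it first lies
- blank_c_c1 (a point): the +x +y corner of blank_c's top face, 22 mm above the plate where that corner is down, 28 mm where it stands clear
- blank_c_c2 (a point): the +x -y corner of blank_c's top face, 22 mm above the plate where that corner is down, 28 mm where it stands clear
- blank_c_c3 (a point): the -x -y corner of blank_c's top face, 22 mm above the plate where that corner is down, 28 mm where it stands clear
- blank_c_c4 (a point): the -x +y corner of blank_c's top face, 22 mm above the plate where that corner is down, 28 mm where it stands clear
- plate: dark grey granite slab, 180 mm (its x) by 500 mm (its y), on four rubber pads; fixed. Origin: on the bench under its centre; x points away from the robot, towards the scrap tray; the top is 35 mm above the bench
- plate_top (a point): centre of the granite plate's flat top; axes as the plate's. On it, a light press on the twisted blank's raised corner tips it about the line through the two corners beside it, until that corner touches down and the opposite one rises as much: a turn of 0.085 rad. Let go, it drops back. Pressing any other corner, or a flat blank, moves nothing
- scrap_tray: low open plywood tray, 190 mm (x) by 500 mm (y) outside, walls 8 mm thick, 45 mm high but cut down to 18 mm next to the plate, 17 mm below the plate's top; it stands along the plate's whole far side with a 3 mm gap; fixed. It is empty. Origin: under its centre; axes as the plate's
- scrap_tray_in (a point): centre of the scrap tray's inner floor, 8 mm above the bench; axes as the plate's
- gouge: turning gouge with a yellow wooden handle, 340 mm long, lying on the bench left of the plate; a bystander. Origin: under the middle; x along the blade
- calliper: steel sliding calliper, 190 mm long, lying on the bench right of the plate; a bystander. Origin: under the middle of the beam
- bored_block: square beech block with a round hole in its top, 70 x 70 x 150 mm, standing on the bench to the right, beyond the calliper; a bystander. Origin: centre of its underside
Not all that is in view belongs to the job. What is shaped like the blank_b but orange or purple is not meant.

How it is judged:
On the way:
1. a fingertip pressing from above on a corner tips the warped blank over onto that corner (a turn of over 0.06 rad), with its centre still within 10 mm of where it first lay (((contact force between the fingers and blank_a above 1 N and z of the grasp point in the frame of blank_a above 0.032 m and angle between blank_a's own z axis and vertical above 0.06 rad and distance of blank_a from where it was at the start of the episode below 0.01 m) or (contact force between the fingers and blank_b above 1 N and z of the grasp point in the frame of blank_b above 0.032 m and angle between blank_b's own z axis and vertical above 0.06 rad and distance of blank_b from where it was at the start of the episode below 0.01 m) or (contact force between the fingers and blank_c above 1 N and z of the grasp point in the frame of blank_c above 0.032 m and angle between blank_c's own z axis and vertical above 0.06 rad and distance of blank_c from where it was at the start of the episode below 0.01 m))), for 0.05 s.
At the end, for the whole second after the job is handed in: The warped blank rests in the scrap tray, its centre within the walls, the middle of its underside under 20 mm above the tray floor, clear of the plate. The other two rest on the plate, centres over it, all four corners down (within 3.5 mm) and level within 0.018 rad ((((x of blank_a in the frame of scrap_tray_in between -0.095 and 0.095 m and y of blank_a in the frame of scrap_tray_in between -0.25 and 0.25 m and z of blank_a in the frame of scrap_tray_in below 0.02 m and contact force between blank_a and plate below 0.1 N and linear speed of blank_a below 0.02 m/s) and (angle between blank_b's own z axis and vertical below 0.018 rad and z of each of blank_b_c1, blank_b_c2, blank_b_c3, blank_b_c4 in the frame of plate_top below 0.0255 m and z of blank_b in the frame of plate_top between -0.004 and 0.006 m and x of blank_b in the frame of plate_top between -0.09 and 0.09 m and y of blank_b in the frame of plate_top between -0.25 and 0.25 m and linear speed of blank_b below 0.02 m/s) and (angle between blank_c's own z axis and vertical below 0.018 rad and z of each of blank_c_c1, blank_c_c2, blank_c_c3, blank_c_c4 in the frame of plate_top below 0.0255 m and z of blank_c in the frame of plate_top between -0.004 and 0.006 m and x of blank_c in the frame of plate_top between -0.09 and 0.09 m and y of blank_c in the frame of plate_top between -0.25 and 0.25 m and linear speed of blank_c below 0.02 m/s)) or ((x of blank_b in the frame of scrap_tray_in between -0.095 and 0.095 m and y of blank_b in the frame of scrap_tray_in between -0.25 and 0.25 m and z of blank_b in the frame of scrap_tray_in below 0.02 m and contact force between blank_b and plate below 0.1 N and linear speed of blank_b below 0.02 m/s) and (angle between blank_a's own z axis and vertical below 0.018 rad and z of each of blank_a_c1, blank_a_c2, blank_a_c3, blank_a_c4 in the frame of plate_top below 0.0255 m and z of blank_a in the frame of plate_top between -0.004 and 0.006 m and x of blank_a in the frame of plate_top between -0.09 and 0.09 m and y of blank_a in the frame of plate_top between -0.25 and 0.25 m and linear speed of blank_a below 0.02 m/s) and (angle between blank_c's own z axis and vertical below 0.018 rad and z of each of blank_c_c1, blank_c_c2, blank_c_c3, blank_c_c4 in the frame of plate_top below 0.0255 m and z of blank_c in the frame of plate_top between -0.004 and 0.006 m and x of blank_c in the frame of plate_top between -0.09 and 0.09 m and y of blank_c in the frame of plate_top between -0.25 and 0.25 m and linear speed of blank_c below 0.02 m/s)) or ((x of blank_c in the frame of scrap_tray_in between -0.095 and 0.095 m and y of blank_c in the frame of scrap_tray_in between -0.25 and 0.25 m and z of blank_c in the frame of scrap_tray_in below 0.02 m and contact force between blank_c and plate below 0.1 N and linear speed of blank_c below 0.02 m/s) and (angle between blank_a's own z axis and vertical below 0.018 rad and z of each of blank_a_c1, blank_a_c2, blank_a_c3, blank_a_c4 in the frame of plate_top below 0.0255 m and z of blank_a in the frame of plate_top between -0.004 and 0.006 m and x of blank_a in the frame of plate_top between -0.09 and 0.09 m and y of blank_a in the frame of plate_top between -0.25 and 0.25 m and linear speed of blank_a below 0.02 m/s) and (angle between blank_b's own z axis and vertical below 0.018 rad and z of each of blank_b_c1, blank_b_c2, blank_b_c3, blank_b_c4 in the frame of plate_top below 0.0255 m and z of blank_b in the frame of plate_top between -0.004 and 0.006 m and x of blank_b in the frame of plate_top between -0.09 and 0.09 m and y of blank_b in the frame of plate_top between -0.25 and 0.25 m and linear speed of blank_b below 0.02 m/s)))); the robot touches nothing.
It fails at once if the gouge is shifted by more than 30 mm (distance of gouge from where it was at the start of the episode above 0.03 m).
It fails at once if the calliper is shifted by more than 30 mm (distance of calliper from where it was at the start of the episode above 0.03 m).
It fails at once if the bored block is shifted by more than 30 mm (distance of bored_block from where it was at the start of the episode above 0.03 m).
It also fails if it takes over 51 s, if anything falls off the work surface, if the arm or the gripper's body presses on something with over 40 N, if the wrist force passes 120 N, or if a joint passes its speed limit or range.

## Working session

There is one attempt and no reset: what is moved stays moved. The work goes in short steps, Python scripts to look and compute and a tool call to move; the robot and the scene stay as the last step left them, time stands still between calls to the robot, and variables do not carry over. Pictures are saved under pics/ and viewed, about 8 in all and at most 12, crops included, and the job is handed in when it is done.

Besides the shell and the picture viewer there is one more tool, called after "Request:" as name(argument=value, ...), one argument or row to a line, values as JSON. play_rows: Moves the arm, as the interface text tells. Its arguments: {"type":"object","properties":{"moves":{"type":"array"},"squeeze":{"type":"number"}},"required":["moves"]}

```bash
mkdir -p pics; cat > h.py <<'E'
import numpy as np, cv2
from cell import sensors, vision, env
def ray(n,u,v):
    p=vision.camera_params(n);R=np.array(p['R']);t=np.array(p['t'])
    d=np.array([(u-p['cx'])/p['fx'],(v-p['cy'])/p['fy']]);s=d.copy()
    for _ in range(20): s=d/(1+p['k1']*(s@s))
    return -R.T@t, R.T@np.array([s[0],s[1],1])
def onz(n,u,v,z):
    o,d=ray(n,u,v); return o+d*(z-o[2])/d[2]
def proj(n,X):
    p=vision.camera_params(n);c=np.array(p['R'])@np.array(X)+np.array(p['t']);s=c[:2]/c[2];s=s*(1+p['k1']*(s@s))
    return np.array([p['fx']*s[0]+p['cx'],p['fy']*s[1]+p['cy']])
def snap(n,f):
    im=vision.capture(n);cv2.imwrite('pics/'+f,cv2.cvtColor(im,cv2.COLOR_RGB2BGR));return im
E
python3 - <<'E'
from h import *
for n in('scene','top'):
    snap(n,n+'0.png');p=vision.camera_params(n);print(n,-np.array(p['R']).T@p['t'],p['fx'],p['k1'])
print(sensors.get_state())
E
```

```text
scene [1.08150815 1.00801678 1.11381143] 545.514282251699 -0.16533064064112654
top [ 0.40727871 -0.08387471  1.27401636] 492.8764622595355 -0.0026207303396072923
{'time': 0.1, 'joints': array([ 1.02979650e+00,  2.17673684e-01,  1.61477118e+00,  4.28131026e-06,
        1.31131570e+00, -1.12225911e-01]), 'joint_vel': array([-0.00044203, -0.00113776, -0.00081929,  0.00022673, -0.00188481,
        0.00108047]), 'effort': array([-1.16616829e-03, -3.98076618e+01, -3.04970813e+01, -2.40892105e-04,
        4.25519887e-03,  4.86891952e-05]), 'eef_pos': array([0.2594607 , 0.56779277, 0.23010328]), 'ee_rot': array([ 2.12748875e-01,  9.77106310e-01, -1.02598975e-03, -3.49732454e-04]), 'force': array([ 0.65940816,  0.67733978, -0.23630569]), 'wrist_torque': array([ 0.01640859, -0.00163705, -0.02350151]), 'width': 0.08527618303741996}
```

View pics/top0.png

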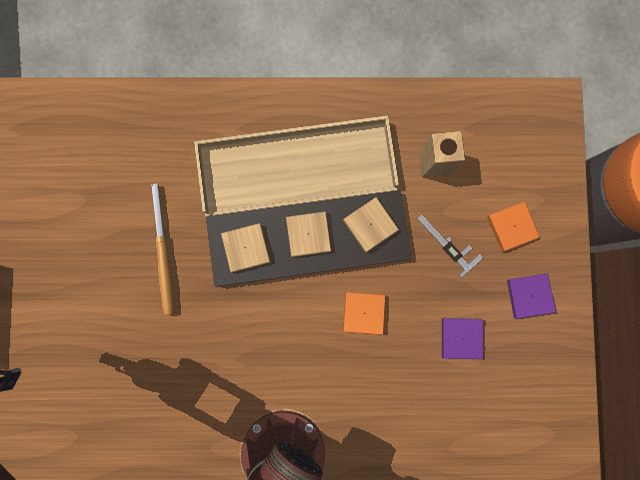

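View pics/scene0.png

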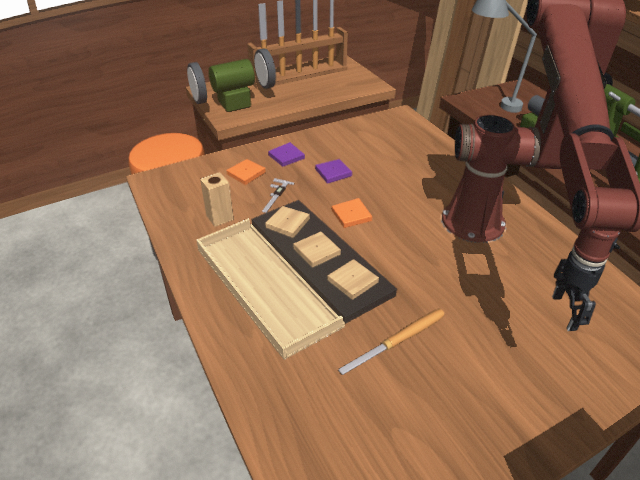

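The three beech blanks lie on the dark plate in top view at px (246,248), (308,234) and (371,224). The look-alikes to ignore are orange at (514,226) and (365,313), and purple at (532,296) and (463,338). I'll measure the blanks' corners in both views.

```bash
cat >> h.py <<'E'
def quads(n,im,cents):
    hsv=cv2.cvtColor(cv2.GaussianBlur(im,(3,3),0),cv2.COLOR_RGB2HSV);out=[]
    m=cv2.inRange(hsv,(8,40,130),(30,170,255))
    lab,L=cv2.connectedComponents(m)
    for c in cents:
        k=(L==L[c[1]+6,c[0]+6]).astype(np.uint8)
        k=cv2.morphologyEx(k,cv2.MORPH_CLOSE,np.ones((7,7)))
        ct=max(cv2.findContours(k,cv2.RETR_EXTERNAL,cv2.CHAIN_APPROX_NONE)[0],key=cv2.contourArea)
        out.append((cv2.contourArea(ct),ct))
    return out
def topq(im,cents,z=0.057):
    r=[]
    for a,ct in quads('top',im,cents):
        w=np.array([onz('top',*p[0],z)[:2] for p in ct],np.float32)
        (c,s,an)=cv2.minAreaRect(w); r.append((np.array(c),s,an,cv2.boxPoints((c,s,an))))
    return r
C=[(246,248),(308,234),(371,224)]
E
python3 - <<'E'
from h import *
np.set_printoptions(precision=4,suppress=True)
t=cv2.cvtColor(cv2.imread('pics/top0.png'),cv2.COLOR_BGR2RGB);s=cv2.cvtColor(cv2.imread('pics/scene0.png'),cv2.COLOR_BGR2RGB)
for c,sz,an,b in topq(t,C): print(c,sz,an,b.tolist(),[proj('scene',[*p,.057]).round(1).tolist() for p in b])
pl=[(205,215),(215,286),(414,262),(402,192)]
print('plate/tray',[onz('top',u,v,.035)[:2] for u,v in pl],[onz('top',u,v,.045)[:2] for u,v in[(195,142),(388,117),(398,188)]])
a=cv2.resize(s[190:320,250:410],None,fx=5,fy=4.5,interpolation=cv2.INTER_CUBIC)
b=cv2.resize(t[185:295,200:420],None,fx=3.6,fy=3.6,interpolation=cv2.INTER_CUBIC)
cv2.imwrite('pics/cs.png',a[:,:,::-1]);cv2.imwrite('pics/ct.png',b[:,:,::-1])
E
```

```text
[0.5111 0.0917] (0.10064864903688431, 0.09986525028944016) 14.654123306274414 [[0.44976577162742615, 0.12724006175994873], [0.4750300347805023, 0.030623354017734528], [0.5724046230316162, 0.05608578026294708], [0.54714035987854, 0.1527024805545807]] [[378.3, 276.5], [353.1, 258.1], [327.0, 274.5], [352.2, 294.1]]
[ 0.5448 -0.0646] (0.1006016731262207, 0.09960611909627914) 7.8222150802612305 [[0.48821786046028137, -0.022089358419179916], [0.5017741918563843, -0.12076865881681442], [0.6014398336410522, -0.10707679390907288], [0.587883472442627, -0.008397497236728668]] [[340.2, 248.6], [320.7, 230.6], [292.7, 243.0], [311.7, 262.0]]
[ 0.5681 -0.2204] (0.10018865764141083, 0.10103878378868103) 34.16704559326172 [[0.49826496839523315, -0.20673605799674988], [0.5550090670585632, -0.29033592343330383], [0.6379055380821228, -0.23406919836997986], [0.5811614394187927, -0.1504693329334259]] [[309.2, 214.6], [281.9, 205.2], [264.7, 222.4], [292.8, 232.5]]
plate/tray [array([0.5948, 0.1959]), array([0.4155, 0.1681]), array([ 0.4742, -0.3318]), array([ 0.6531, -0.3046])] [array([0.7807, 0.2221]), array([ 0.8459, -0.2702]), array([ 0.6614, -0.2928])]
```

View pics/cs.png

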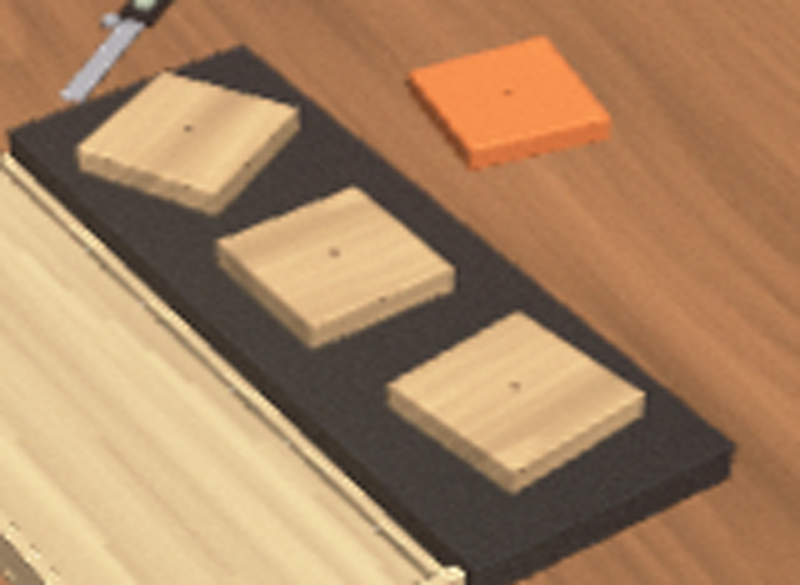

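View pics/ct.png

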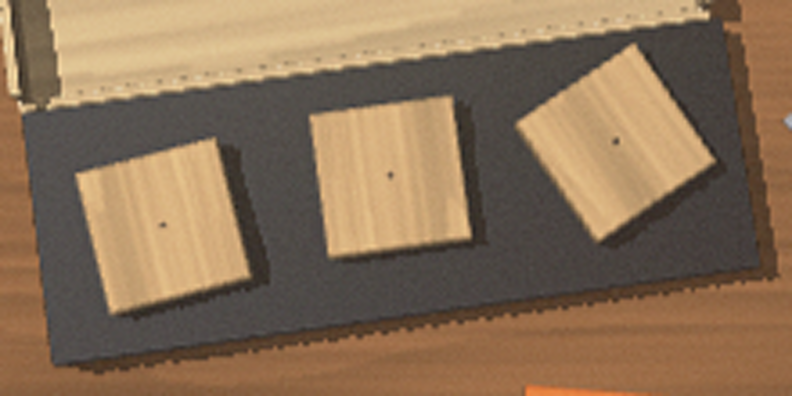

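In the crops blank 2 agrees with the plane at all four corners. Blanks 1 and 3 show odd corners of about 1–2 px, which is too little to decide on. I'll feel the corners: a raised one makes contact above z=0.058, and a flat one gives no contact there.

```bash
cat >> h.py <<'E'
from scipy.spatial.transform import Rotation as Ro
def rel(points,pos=None,q=None):
    s=sensors.get_state();pos=s['eef_pos'] if pos is None else pos;R=Ro.from_quat(s['ee_rot'] if q is None else q)
    return R.inv().apply(np.array(points)-pos)
def yaw(): y=Ro.from_quat(sensors.get_state()['ee_rot']).apply([0,1,0]);return np.degrees(np.arctan2(y[1],y[0]))
def st():
    s=sensors.get_state();print(round(s['time'],2),s['eef_pos'].round(4),'F',s['force'].round(2),'yaw',round(yaw(),1),'w',round(s['width'],4))
E
python3 - <<'E'
from h import *
np.set_printoptions(precision=4,suppress=True)
t=cv2.cvtColor(cv2.imread('pics/top0.png'),cv2.COLOR_BGR2RGB)
for i,(c,sz,an,b) in enumerate(topq(t,C)):
    P=c+(b-c)*.8; print(i+1,P.tolist())
    if i==0: print(rel([[*p,.09] for p in P]))
st()
E
```

```text
1 [[0.4620296597480774, 0.12012463361024857], [0.4822410702705383, 0.0428312674164772], [0.5601407408714294, 0.06320120841264724], [0.5399293303489685, 0.14049456864595414]]
[[-0.3704 -0.3226  0.1407]
 [-0.4209 -0.3845  0.1408]
 [-0.4833 -0.3336  0.1407]
 [-0.4328 -0.2717  0.1406]]
2 [[0.49954005479812624, -0.03058810234069824], [0.5103851199150086, -0.10953154265880585], [0.5901176333427429, -0.09857805073261261], [0.5792725443840027, -0.019634613394737238]]
3 [[0.5122290253639221, -0.20946937203407287], [0.5576243042945862, -0.27634926438331603], [0.6239414811134338, -0.23133588433265687], [0.5785462021827698, -0.1644559919834137]]
0.1 [0.2595 0.5678 0.2301] F [ 0.66  0.68 -0.24] yaw 65.4 w 0.0853
```

Request:
play_rows(
  moves=[
    [[-0.12, -0.08, 0.03, 0, 0, -0.14, 0], [-0.2, -0.13, 0.06, 0, 0, -0.28, 0], [-0.3, -0.19, 0.09, 0, 0, -0.42, 0], [-0.433, -0.272, 0.12, 0, 0, -0.557, 0], [-0.433, -0.272, 0.14, 0, 0, -0.557, 0], [-0.433, -0.272, 0.14, 0, 0, -0.557, 0], [-0.433, -0.272, 0.14, 0, 0, -0.557, 0], [-0.433, -0.272, 0.14, 0, 0, -0.557, 0], [-0.433, -0.272, 0.14, 0, 0, -0.557, 0], [-0.433, -0.272, 0.14, 0, 0, -0.557, 0], [-0.433, -0.272, 0.14, 0, 0, -0.557, 0], [-0.433, -0.272, 0.14, 0, 0, -0.557, 0], [-0.433, -0.272, 0.14, 0, 0, -0.557, 0]],
  ],
)

```text
time: 1.4
eef_pos: [0.5401, 0.1403, 0.0904]
ee_rot: [-0.076, 0.997, 0.0, -0.001]
force: [-0.6, 0.3, -0.5]
width: -0.0002
```

```bash
python3 - <<'E'
from h import *
np.set_printoptions(precision=4,suppress=True)
st()
print(rel([[.54,.1405,.0585],[.56,.063,.0585],[.482,.043,.0585],[.462,.12,.0585]]))
E
```

```text
1.4 [0.5401 0.1403 0.0904] F [-0.6   0.29 -0.47] yaw 98.7 w -0.0002
[[-0.      0.0002  0.0319]
 [-0.008  -0.0794  0.0319]
 [ 0.0721 -0.0874  0.0321]
 [ 0.0802 -0.0082  0.0321]]
```

Request:
play_rows(
  moves=[
    [[0, 0, 0.024, 0, 0, 0, 0], [0, 0, 0.028, 0, 0, 0, 0], [0, 0, 0.03, 0, 0, 0, 0], [0, 0, 0.031, 0, 0, 0, 0], [0, 0, 0.032, 0, 0, 0, 0], [0, 0, 0.032, 0, 0, 0, 0]],
  ],
)

```text
time: 2.0
eef_pos: [0.541, 0.1414, 0.06]
ee_rot: [-0.077, 0.997, 0.0, 0.001]
force: [0.2, -0.2, 0.9]
width: 0.0
```

Request:
play_rows(
  moves=[
    [[0, 0, 0.001, 0, 0, 0, 0], [0, 0, 0.002, 0, 0, 0, 0], [0, 0, 0.002, 0, 0, 0, 0]],
  ],
)

```text
time: 2.3
eef_pos: [0.5405, 0.141, 0.0572]
ee_rot: [-0.077, 0.997, 0.0, -0.0]
force: [0.1, 0.1, -0.8]
width: 0.0001
```

```bash
python3 -c "
from h import *
st()"
```

```text
2.3 [0.5405 0.141  0.0572] F [ 0.07  0.08 -0.76] yaw 98.8 w 0.0001
```

```bash
cat >> h.py <<'E'
def diff(f,ref='scene0.png'):
    a=cv2.cvtColor(cv2.imread('pics/'+ref),cv2.COLOR_BGR2GRAY).astype(float);b=cv2.cvtColor(snap('scene',f),cv2.COLOR_RGB2GRAY).astype(float)
    d=np.abs(a-b)
    # count of changed pixels in a 7px disc round each projected corner, per blank
    t=cv2.cvtColor(cv2.imread('pics/top0.png'),cv2.COLOR_BGR2RGB)
    for i,(c,sz,an,q) in enumerate(topq(t,C)):
        r=[]
        for p in q:
            u,v=proj('scene',[*p,.055]).round().astype(int); w=d[v-7:v+8,u-7:u+8]; r.append((round(w.mean(),1),int((w>25).sum())))
        print('blank',i+1,r)
E
python3 - <<'E'
from h import *
diff('p1.png')
s=cv2.imread('pics/p1.png');cv2.imwrite('pics/p1c.png',cv2.resize(s[190:320,250:410],None,fx=5,fy=4.5,interpolation=cv2.INTER_CUBIC))
E
```

```text
blank 1 [(np.float64(7.5), 15), (np.float64(58.9), 99), (np.float64(4.4), 4), (np.float64(25.2), 49)]
blank 2 [(np.float64(39.0), 97), (np.float64(25.9), 58), (np.float64(3.1), 0), (np.float64(3.5), 0)]
blank 3 [(np.float64(2.9), 0), (np.float64(4.3), 0), (np.float64(3.5), 0), (np.float64(3.7), 0)]
```

View pics/p1c.png

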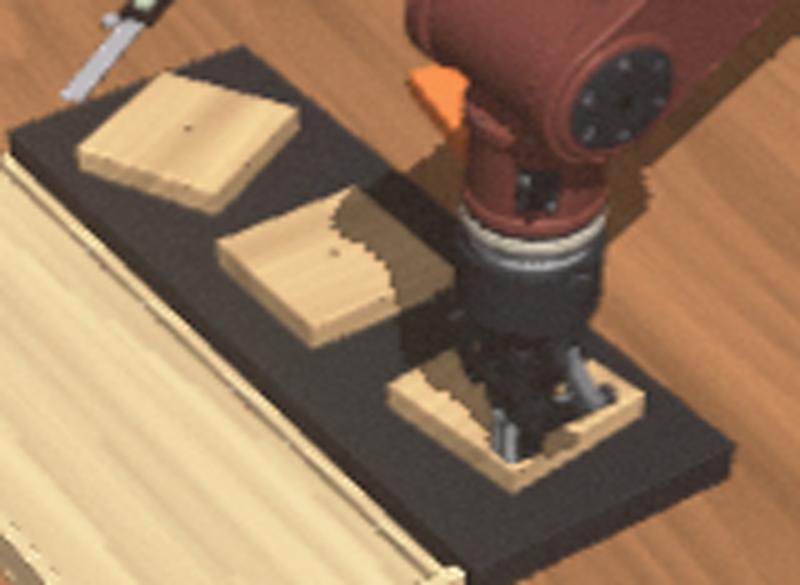

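Blank 1's near-left corner (517,472 in the crop) hasn't moved. I'll press a little deeper to see what a firm contact reads.

Request:
play_rows(
  moves=[
    [[0, 0, 0.001, 0, 0, 0, 0], [0, 0, 0.002, 0, 0, 0, 0], [0, 0, 0.002, 0, 0, 0, 0]],
  ],
)

```text
time: 2.65
eef_pos: [0.5407, 0.141, 0.057]
ee_rot: [-0.077, 0.997, -0.0, -0.0]
force: [-4.0, -0.6, 9.4]
width: -0.0001
```

```bash
python3 -c "
from h import *
st();diff('p2.png')
st()
print(rel([[.56,.063,.08],[.482,.043,.08],[.462,.12,.08]]).round(4))"
```

```text
2.65 [0.5407 0.141  0.057 ] F [-4.04 -0.58  9.37] yaw 98.9 w -0.0001
blank 1 [(np.float64(7.2), 12), (np.float64(58.9), 100), (np.float64(4.7), 5), (np.float64(25.7), 50)]
blank 2 [(np.float64(39.0), 97), (np.float64(26.0), 58), (np.float64(3.0), 0), (np.float64(3.6), 0)]
blank 3 [(np.float64(3.0), 0), (np.float64(4.4), 0), (np.float64(3.6), 0), (np.float64(3.7), 0)]
2.7 [0.5407 0.141  0.057 ] F [-4.14 -0.92  9.56] yaw 98.9 w 0.0002
[[-0.0071 -0.0801 -0.023 ]
 [ 0.0731 -0.0878 -0.0229]
 [ 0.081  -0.0086 -0.0229]]
```

Firm contact here: the top is at z≈0.057 and nothing moved, so this corner is down (stiffness about 4 N/mm). In the first crop, blank 3's corner nearest the robot (top view ~(366,252)) looked highest, so I'll press that one next.

```bash
python3 -c "
from h import *
np.set_printoptions(precision=4,suppress=True)
print(rel([[.512,-.2095,.075],[.5576,-.2763,.075],[.6239,-.2313,.075],[.5785,-.1645,.075]],pos=[.540,.1405,.0545]))"
```

```text
[[ 0.0816 -0.3415 -0.0204]
 [ 0.0468 -0.4145 -0.0204]
 [-0.0256 -0.3803 -0.0205]
 [ 0.0089 -0.3073 -0.0205]]
```

Request:
play_rows(
  moves=[
    [[0, 0, -0.035, 0, 0, 0, 0], [0.01, -0.048, -0.035, 0, 0, 0, 0], [0.0816, -0.3415, -0.035, 0, 0, 0, 0], [0.0816, -0.3415, -0.035, 0, 0, 0, 0], [0.0816, -0.3415, -0.035, 0, 0, 0, 0], [0.0816, -0.3415, -0.035, 0, 0, 0, 0], [0.0816, -0.3415, -0.035, 0, 0, 0, 0], [0.0816, -0.3415, -0.035, 0, 0, 0, 0], [0.0816, -0.3415, -0.02, 0, 0, 0, 0], [0.0816, -0.3415, -0.01, 0, 0, 0, 0], [0.0816, -0.3415, -0.006, 0, 0, 0, 0], [0.0816, -0.3415, -0.004, 0, 0, 0, 0], [0.0816, -0.3415, -0.002, 0, 0, 0, 0], [0.0816, -0.3415, 0, 0, 0, 0, 0], [0.0816, -0.3415, 0.001, 0, 0, 0, 0], [0.0816, -0.3415, 0.001, 0, 0, 0, 0]],
  ],
)

```text
time: 4.3
eef_pos: [0.5121, -0.2071, 0.0571]
ee_rot: [-0.078, 0.997, 0.001, -0.002]
force: [-8.6, 5.4, 17.9]
width: -0.0001
```

```bash
python3 - <<'E'
from h import *
st();diff('p3.png');st()
s=cv2.imread('pics/p3.png')[190:320,250:410];z=cv2.imread('pics/scene0.png')[190:320,250:410]
cv2.imwrite('pics/p3c.png',cv2.resize(np.vstack([z[:65,:110],s[:65,:110]]),None,fx=5,fy=4.5,interpolation=cv2.INTER_CUBIC))
E
```

```text
4.3 [ 0.5121 -0.2071  0.0571] F [-8.6   5.44 17.86] yaw 99.0 w -0.0001
blank 1 [(np.float64(3.0), 0), (np.float64(3.2), 0), (np.float64(2.9), 0), (np.float64(3.1), 0)]
blank 2 [(np.float64(2.9), 0), (np.float64(2.6), 0), (np.float64(2.9), 0), (np.float64(3.3), 0)]
blank 3 [(np.float64(25.9), 66), (np.float64(9.1), 24), (np.float64(9.8), 29), (np.float64(5.7), 4)]
4.35 [ 0.5121 -0.2071  0.0571] F [-8.39  5.47 17.27] yaw 99.0 w -0.0
```

View pics/p3c.png

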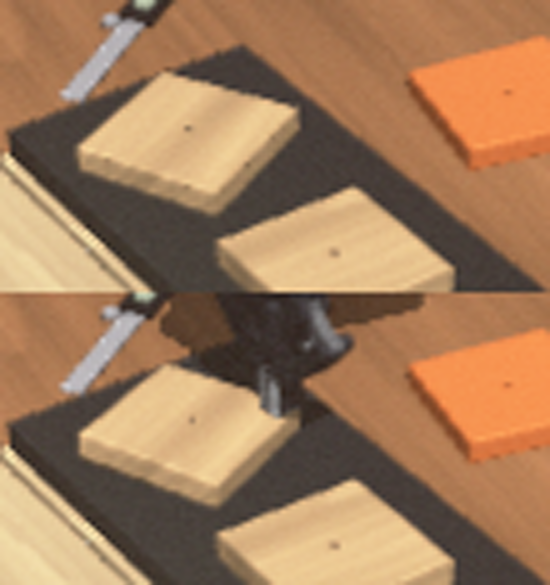

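Pressing that corner lifts blank 3's opposite corner: in the crop it goes from (78,150) to (80,142), and the side face below shows taller. Blanks 1 and 2 are unchanged, so blank 3 is the warped one. Its twist showed under a press of about 17 N. I'll lift off, go behind it with the jaws part open, and check before pushing.

Request:
play_rows(
  moves=[
    [[0, 0, -0.02, 0, 0, 0, 0], [0, 0, -0.045, 0, 0, 0, 0.6], [0.0562, -0.0197, -0.045, 0, 0, 0, 0.6], [0.0562, -0.0197, -0.045, 0, 0, 0, 0.6], [0.0562, -0.0197, -0.01, 0, 0, 0, 0.6], [0.0562, -0.0197, 0.0145, 0, 0, 0, 0.6], [0.0562, -0.0197, 0.0145, 0, 0, 0, 0.6], [0.0562, -0.0197, 0.0145, 0, 0, 0, 0.6]],
  ],
)

```text
time: 5.15
eef_pos: [0.46, -0.2363, 0.0396]
ee_rot: [-0.078, 0.997, 0.0, -0.0]
force: [0.3, 0.2, 0.2]
width: 0.0512
```

```bash
python3 - <<'E'
from h import *
st();diff('p4.png')
t=snap('top','t4.png')
s=cv2.imread('pics/p4.png')[180:320,200:410]
cv2.imwrite('pics/p4c.png',np.vstack([cv2.resize(s,(630,420)),cv2.resize(t[185:295,200:420,::-1],(630,315))])[:, :][:600] if 0 else cv2.resize(s,(800,533),interpolation=cv2.INTER_CUBIC))
E
```

```text
5.15 [ 0.46   -0.2363  0.0396] F [0.28 0.17 0.17] yaw 98.9 w 0.0512
blank 1 [(np.float64(2.9), 0), (np.float64(2.7), 0), (np.float64(2.8), 0), (np.float64(3.1), 0)]
blank 2 [(np.float64(2.9), 0), (np.float64(2.5), 0), (np.float64(2.7), 0), (np.float64(3.0), 0)]
blank 3 [(np.float64(12.1), 39), (np.float64(2.9), 0), (np.float64(2.9), 0), (np.float64(2.9), 0)]
```

View pics/p4c.png

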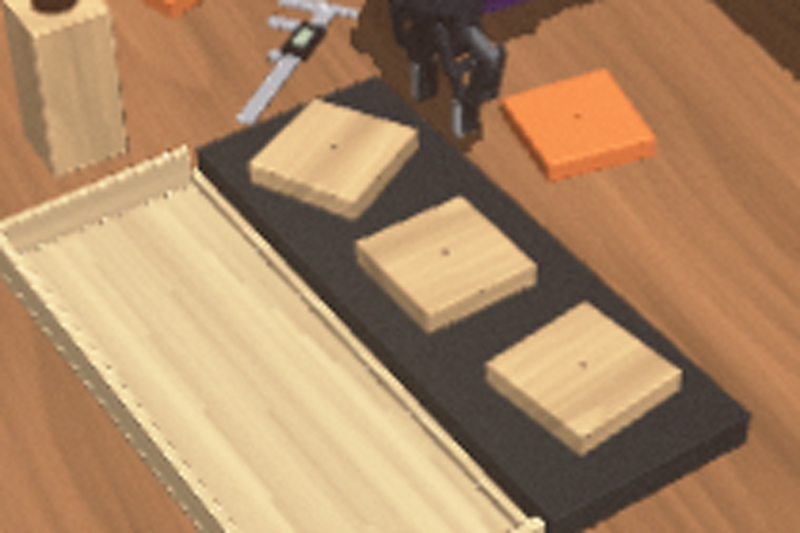

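After release, blank 3 dropped back exactly: its visible corners match the start picture to noise level. The jaws stand behind it, clear of blank 2, so I'll push along the plate's x.

Request:
play_rows(
  moves=[
    [[-0.015, 0, 0, 0, 0, 0, 0.6], [-0.027, 0, 0, 0, 0, 0, 0.6], [-0.036, 0, 0, 0, 0, 0, 0.6], [-0.044, 0, 0, 0, 0, 0, 0.6], [-0.052, 0, 0, 0, 0, 0, 0.6], [-0.06, 0, 0, 0, 0, 0, 0.6], [-0.068, 0, 0, 0, 0, 0, 0.6], [-0.076, 0, 0, 0, 0, 0, 0.6], [-0.084, 0, 0, 0, 0, 0, 0.6], [-0.092, 0, 0, 0, 0, 0, 0.6], [-0.1, 0, 0, 0, 0, 0, 0.6], [-0.108, 0, 0, 0, 0, 0, 0.6], [-0.116, 0, 0, 0, 0, 0, 0.6], [-0.124, 0, 0, 0, 0, 0, 0.6]],
  ],
)

```text
time: 6.65
eef_pos: [0.5832, -0.2179, 0.0399]
ee_rot: [-0.077, 0.997, -0.0, 0.0]
force: [-0.9, -0.5, -0.7]
width: 0.0516
```

```bash
python3 - <<'E'
from h import *
st();diff('p5.png')
t=snap('top','t5.png')
cv2.imwrite('pics/p5c.png',cv2.resize(cv2.imread('pics/p5.png')[180:320,200:410],(800,533),interpolation=cv2.INTER_CUBIC))
E
```

```text
6.65 [ 0.5832 -0.2179  0.0399] F [-0.87 -0.46 -0.66] yaw 98.8 w 0.0516
blank 1 [(np.float64(3.1), 0), (np.float64(3.1), 0), (np.float64(2.8), 0), (np.float64(3.5), 0)]
blank 2 [(np.float64(2.8), 0), (np.float64(2.7), 0), (np.float64(5.1), 10), (np.float64(3.3), 0)]
blank 3 [(np.float64(36.6), 75), (np.float64(90.4), 205), (np.float64(98.0), 180), (np.float64(61.9), 142)]
```

View pics/p5c.png

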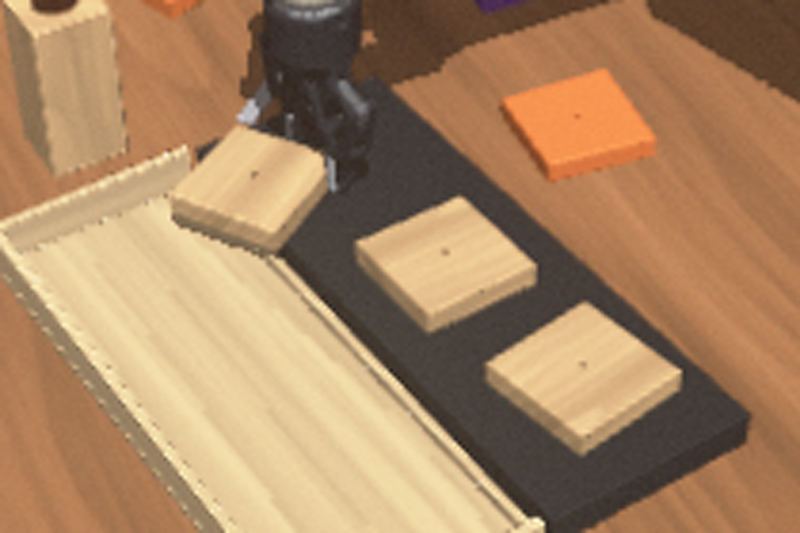

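The blank is half over the edge with the other two undisturbed (blank 2's one small change is a shadow). Its leading corner at (172,200) is inside the tray's end wall, so I'll keep pushing.

Request:
play_rows(
  moves=[
    [[-0.01, 0, 0, 0, 0, 0, 0.6], [-0.018, 0, 0, 0, 0, 0, 0.6], [-0.026, 0, 0, 0, 0, 0, 0.6], [-0.034, 0, 0, 0, 0, 0, 0.6], [-0.042, 0, 0, 0, 0, 0, 0.6], [-0.05, 0, 0, 0, 0, 0, 0.6], [-0.058, 0, 0, 0, 0, 0, 0.6], [-0.066, 0, 0, 0, 0, 0, 0.6], [-0.074, 0, 0, 0, 0, 0, 0.6], [-0.082, 0, 0, 0, 0, 0, 0.6], [-0.09, 0, 0, 0, 0, 0, 0.6], [-0.09, 0, 0, 0, 0, 0, 0.6]],
  ],
)

```text
time: 7.95
eef_pos: [0.6731, -0.2041, 0.0403]
ee_rot: [-0.077, 0.997, -0.0, 0.001]
force: [0.6, 0.7, 0.5]
width: 0.0512
```

```bash
python3 - <<'E'
from h import *
st();diff('p6.png')
cv2.imwrite('pics/p6c.png',cv2.resize(cv2.imread('pics/p6.png')[180:320,200:410],(800,533),interpolation=cv2.INTER_CUBIC))
E
```

```text
7.95 [ 0.6731 -0.2041  0.0403] F [0.61 0.74 0.48] yaw 98.9 w 0.0512
blank 1 [(np.float64(4.3), 0), (np.float64(4.1), 0), (np.float64(3.8), 0), (np.float64(4.8), 0)]
blank 2 [(np.float64(3.7), 0), (np.float64(3.2), 0), (np.float64(5.3), 10), (np.float64(4.4), 0)]
blank 3 [(np.float64(37.4), 76), (np.float64(78.9), 202), (np.float64(46.2), 94), (np.float64(64.4), 142)]
```

View pics/p6c.png

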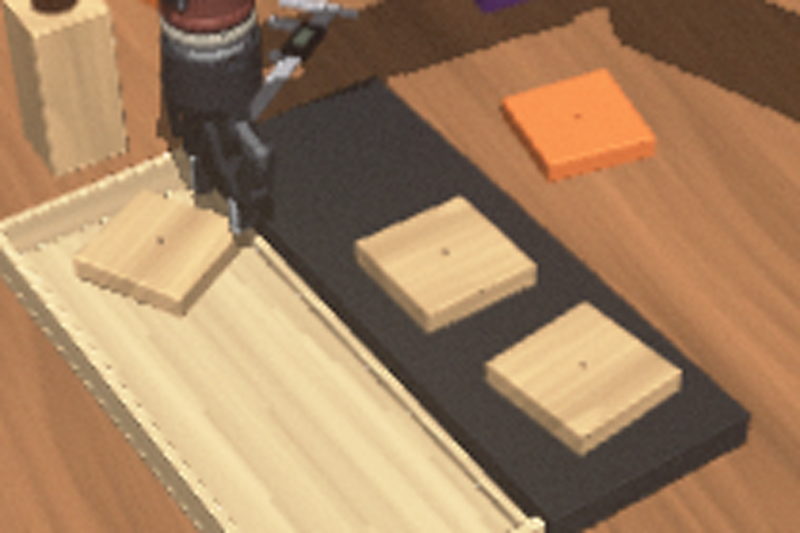

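The blank is down in the tray. I'll lift straight up, retreat and check from above.

Request:
play_rows(
  moves=[
    [[0, 0, -0.03, 0, 0, 0, 0.6], [0, 0, -0.08, 0, 0, 0, 0.6], [0, 0, -0.13, 0, 0, 0, 0.6], [0.05, 0, -0.18, 0, 0, 0, 0.6], [0.1, 0, -0.2, 0, 0, 0, 0.6], [0.15, 0, -0.2, 0, 0, 0, 0.6], [0.2, 0, -0.2, 0, 0, 0, 0.6], [0.25, 0, -0.2, 0, 0, 0, 0.6], [0.25, 0, -0.2, 0, 0, 0, 0.6], [0.25, 0, -0.2, 0, 0, 0, 0.6]],
  ],
)

```text
time: 9.0
eef_pos: [0.4219, -0.2428, 0.24]
ee_rot: [-0.076, 0.997, -0.0, -0.0]
force: [0.0, -0.1, -0.6]
width: 0.0515
```

```bash
python3 - <<'E'
from h import *
st();diff('p7.png')
t=snap('top','t7.png');s=cv2.imread('pics/p7.png')
a=cv2.resize(t[100:300,120:490,::-1],(555,300),interpolation=cv2.INTER_CUBIC);b=cv2.resize(s[180:310,200:420],(508,300),interpolation=cv2.INTER_CUBIC)
o=np.zeros((600,555,3),np.uint8);o[:300]=a;o[300:,:508]=b;cv2.imwrite('pics/f7.png',o)
E
```

```text
9.0 [ 0.4219 -0.2428  0.24  ] F [ 0.01 -0.09 -0.63] yaw 98.7 w 0.0515
blank 1 [(np.float64(2.8), 0), (np.float64(2.7), 0), (np.float64(2.5), 0), (np.float64(2.7), 0)]
blank 2 [(np.float64(2.5), 0), (np.float64(2.4), 0), (np.float64(4.6), 10), (np.float64(2.7), 0)]
blank 3 [(np.float64(36.8), 76), (np.float64(51.4), 90), (np.float64(39.2), 83), (np.float64(64.8), 142)]
```

View pics/f7.png

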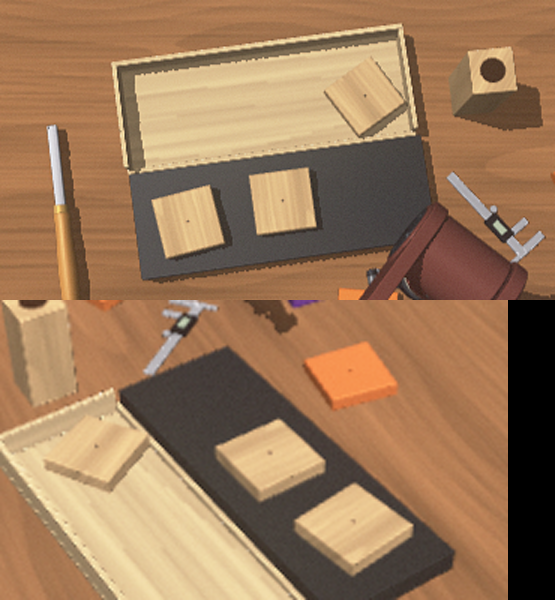

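```bash
python3 - <<'E'
from h import *
np.set_printoptions(precision=4,suppress=True)
t=cv2.imread('pics/t7.png',0);s=cv2.imread('pics/p7.png',0)
def dark(im,u,v,r=6):
    w=255.-im[v-r:v+r+1,u-r:u+r+1];w=np.clip(w-np.median(w)-25,0,None);y,x=np.mgrid[-r:r+1,-r:r+1]
    return u+(w*x).sum()/w.sum(),v+(w*y).sum()/w.sum()
pt=dark(t,120+int(365/1.5),100+int(96/1.5));ps=dark(s,200+int(97/2.31),180+int(147/2.31));print(pt,ps)
for a,b in((pt,ps),(dark(t,308,234),dark(s,317,246))):
    (o,d),(p,e)=ray('top',*a),ray('scene',*b)
    k=np.linalg.lstsq(np.c_[d,-e],p-o,rcond=None)[0];A=o+k[0]*d;B=p+k[1]*e;print((A+B)/2,np.linalg.norm(A-B))
c=np.array([.5344,-.0681]);P=onz('top',*pt,.03)[:2]-c;D=np.array([.988,.153]);N=np.array([-.153,.988])
print('centre plate frame',P@D,P@N)
for u,v in[(370,57),(407,101),(362,135),(325,95)]:
    q=onz('top',120+u/1.5,100+v/1.5,.032)[:2]-c;print(q@D,q@N)
E
```

```text
(np.float64(362.95), np.float64(163.36)) (np.float64(241.26315789473685), np.float64(242.94736842105263))
[ 0.7287 -0.2061  0.0302] 0.0002084438356977913
[ 0.5448 -0.0648  0.0563] 0.0009995355949929652
centre plate frame 0.1709819606971214 -0.16614498192966665
0.23472806045470956 -0.18624083081248505
0.14903880073263093 -0.23623802840389316
0.10275078936709359 -0.15045325028336473
0.18095474716456458 -0.09918149288709392
```

```bash
python3 -c "
from h import *
env.job_done();st()"
```

```text
the job is handed in; nothing more can be done
the job is handed in; nothing more can be done
```

I found the warped blank, rocked it where it lay, and pushed it off the far edge into the scrap tray. The job is handed in, at about 9 s on the robot's clock.

- **Finding it:** I pressed two corners. The first, on the left-hand blank, took 9 N and nothing moved. The second was the corner nearest the robot on the right-hand blank, pressed at about 17 N. It tipped the blank, the opposite corner rose, and it dropped back exactly when released.
- **Warped blank:** Two-view triangulation of its punch mark put the top at z = 0.030, so its underside is on the tray floor at about 0.008. Its centre is about 17 mm towards the plate from the tray's midline. Its rear corner is about 13 mm clear of the plate edge.
- **Sound blanks:** In the last picture, seven of their eight corners match the start picture to noise level. One corner of the middle blank shows a small lasting change of 10 pixels, which I put down to the warped blank's shadow no longer being there. Its mark still measures where it was, at z = 0.056.
- **Bystanders:** The gouge, calliper and bored block look unmoved in the last pictures, judged by eye only. The arm was clear of everything at hand-in.

I did not measure the tilt angle itself. I took the tip as full from the firm 17 N contact and the rise of about 2 px at the opposite corner.

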